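# Set out the feed bottles on the stirrers in order of size

## Robot

A 6-joint arm with a two-finger parallel gripper is mounted at the origin on the work surface. World frame = base frame: x ahead of the robot, y to its left, z up, the work surface at z = 0. Lengths are in m, angles in rad, forces in N, time in s.
With the tool pointing down it reaches from about 0.35 to 0.975 m from the base axis. Payload 4.9 kg.
Tool frame: the origin (TCP) lies at the very end of the fingers, on their centre line; the grasp point (between the pads) lies 19 mm behind it; x points along the fingers, y is the direction in which the jaws open and shut, and the axes are right-handed (so a half turn about x gives the same grasp; the last joint's range is limited). The gripper opens to 85 mm and grips with 20 to 120 N. Pads are 22 mm wide; open, the fingers measure 114 mm over their backs; the gripper's body (76 mm by 85 mm) begins 54 mm behind the grasp point. The pads swing forward as they close: fully open they stand 13 mm farther back than shut.
Start: joints at [1.047, 0.053, 1.613, -0, 1.476, -0.119], TCP at [0.246, 0.574, 0.231] pointing down, gripper open.
Joint ranges: [-3.01, 3.01], [-1.01, 2.22], [0.06, 2.58], [-1.02, 4.17], [0.09, 2.62], [-3.14, 3.14]. Speed limits (rad/s): [2.57, 2.57, 3.14, 3.14, 3.14, 3.14].

## Interface

Orientations are given as a unit quaternion [w, x, y, z].
In Python, from plant import manip gives the robot as it stands.
- The arm moves only by the tool play_rows, never from a script. Its argument "plan" is a list of rows, each a list of 5 numbers: the shift along the tool's x, y, z in mm, then the turn about the tool's x in rad, then the closure, from -1 (fully open) to 1 (shut). A call has 1 to 8 rows; each row is the pose to reach, as a shift and turn from the pose commanded when the call began, along the tool's axes at that moment; what a row does not reach only later rows make up. A row lasts 1/8 s, in which the tool goes at most 62.5 mm and 10.7 degrees, less where a joint would pass 70% of its speed; a pose out of reach is approached as far as the arm can. A call with a gripper value outside its range is refused whole. The fingers move at their own pace and stop on an object; the grip force is fixed at half the most. Time passes only in rows, so rows that repeat a pose let the fingers close. It gives the time, the measured TCP pose, the force and the opening at its end, in the units of the state.
- manip.state(): the state, without advancing time (a new reading comes with each control period).
- manip.grab_frame(name): name is "scene" or "top" or "wrist"; returns a dict with "img" (384x512x3 uint8, red, green, blue), "range_z" (384x512 float32, m along the optical axis (not along the pixel's ray), 0 where there is no reading), "fx", "fy", "cx", "cy" (pixels), "k1" (the pictures are not rectified: a ray, as slopes to the right and down, at radius r is drawn at 1 + k1 r^2 times it, then the intrinsics apply), "origin" and "rotation" of the camera in the world. Camera axes: x right, y up, looking along -z (the intrinsics and any distortion apply to the point x, -y, -z); pixel columns grow to the right and rows downward; lengths in m; the calibration is good to about 2 mm. A picture is of the moment at which its call begins.
- manip.job_done(): hands the job in, once; it reports no verdict.
The state is a dict: "time": time; "joint_pos": joint angles; "joint_vel": joint speeds; "joint_efforts": joint torques, N m; "tool_pos": TCP position; "tool_rot": TCP orientation; "contact_force": force on the tool from outside, world axes, zero at the start; "ft_torque": the same for the moment, N m; "gripper_width": opening from 0.0 (shut) to 1.0 (fully open).
Only numpy, scipy, OpenCV 4.12 (cv2) and the standard library are available. Lean on these libraries where they do the work, as an engineer would, in place of code of your own. Each camera call takes 0.05 s, during which the arm holds its last target. There are 200 camera calls.

## Task

Set out the four amber feed bottles for the next run: stand one upright in the middle of each stirrer, in order of size along the row, with the smallest on the stirrer beside the pump, where its line is shortest, and the largest at the far end. Set the bottles down gently without tipping any over, and leave the white beaker where it stands.

Things in the scene. Friction and masses are not known exactly. Their poses are not given: they have to be found in the camera images.
- bottle_25_mid (a point): Empty amber glass bottle with a blue screw cap, standing upright; the smallest of the four. 74 mm tall in all; round body 36 mm across up to 40 mm, then a sloping shoulder; the cap, 34 mm across, is the topmost 22 mm and can be gripped from above. About 45 g (varies by a third). The point lies on its axis, half-way up (37.0 mm above its underside); z is up along the axis.
- bottle_50_mid (a point): Empty amber glass bottle with a blue screw cap, standing upright; the second smallest of the four. 91 mm tall in all; round body 46 mm across up to 52 mm, then a sloping shoulder; the cap, 43 mm across, is the topmost 24 mm and can be gripped from above. About 70 g (varies by a third). The point lies on its axis, half-way up (45.5 mm above its underside); z is up along the axis.
- bottle_100_mid (a point): Empty amber glass bottle with a blue screw cap, standing upright; the second largest of the four. 105 mm tall in all; round body 56 mm across up to 58 mm, then a sloping shoulder; the cap, 54 mm across, is the topmost 26 mm and can be gripped from above. About 120 g (varies by a third). The point lies on its axis, half-way up (52.5 mm above its underside); z is up along the axis.
- bottle_250_mid (a point): Empty amber glass bottle with a blue screw cap, standing upright; the largest of the four. 143 mm tall in all; round body 70 mm across up to 86 mm, then a sloping shoulder; the cap, 54 mm across, is the topmost 26 mm and can be gripped from above. About 190 g (varies by a third). The point lies on its axis, half-way up (71.5 mm above its underside); z is up along the axis.
- stirrer_a: One of four identical flat round magnetic stirrers, fixed about 108 mm apart in one row (straight within a few mm) on a low tray: white body 92 mm across, steel top plate 84 mm across with an engraved centre ring, small control tab on its +x side. The letter says nothing of its place in the row. Origin: centre of its underside, 3 mm above the table; a bottle stands on the plate, 30 mm above the origin.
- stirrer_b: One of four identical flat round magnetic stirrers, fixed about 108 mm apart in one row (straight within a few mm) on a low tray: white body 92 mm across, steel top plate 84 mm across with an engraved centre ring, small control tab on its +x side. The letter says nothing of its place in the row. Origin: centre of its underside, 3 mm above the table; a bottle stands on the plate, 30 mm above the origin.
- stirrer_c: One of four identical flat round magnetic stirrers, fixed about 108 mm apart in one row (straight within a few mm) on a low tray: white body 92 mm across, steel top plate 84 mm across with an engraved centre ring, small control tab on its +x side. The letter says nothing of its place in the row. Origin: centre of its underside, 3 mm above the table; a bottle stands on the plate, 30 mm above the origin.
- stirrer_d: One of four identical flat round magnetic stirrers, fixed about 108 mm apart in one row (straight within a few mm) on a low tray: white body 92 mm across, steel top plate 84 mm across with an engraved centre ring, small control tab on its +x side. The letter says nothing of its place in the row. Origin: centre of its underside, 3 mm above the table; a bottle stands on the plate, 30 mm above the origin.
- pump: The peristaltic pump: a fixed white box 120 mm wide (y), 150 mm deep (x), 130 mm high, beyond one end of the row (either end); black handle on top up to 147 mm; on its +x face a blue strip and a round black head sticking out 45 mm. Origin: centre of its underside, at table height, about 145 mm from the nearest stirrer. The lower grey box (86 mm) at the other end is a controller.
- beaker_mid (a point): A bystander: an empty white plastic beaker, 74 mm across the rim and 95 mm tall, standing among the bottles. The point lies on its axis, half-way up (47.5 mm above its underside).
Things that resemble listed ones, but are neither listed nor needed, are in the scene too. Leave any brown look-alike of the part that bears bottle_50_mid alone. Leave any red or yellow look-alike of the part that bears bottle_100_mid alone.

How it is judged:
By the outcome, as a careful person would: the job done as asked, in the order asked, and still so for the second after the job is handed in, with the robot touching nothing.
It also fails if it takes over 99 s, if anything falls off the work surface, if the arm or the gripper's body presses on something with over 40 N, if the wrist force passes 120 N, or if a joint passes its speed limit or range.

## Working session

There is one attempt and no reset: what is moved stays moved. The work goes in short steps, Python scripts to look and compute and a tool call to move; the robot and the scene stay as the last step left them, time stands still between calls to the robot, and variables do not carry over. Pictures are saved under pics/ and viewed, about 12 in all and at most 16, crops included, and the job is handed in when it is done.

Besides the shell and the picture viewer there is one more tool, called after "Emit:" in YAML: its name, and indented under it one key for each argument. play_rows: Moves the arm, as the interface text tells. Its arguments: {"type":"object","properties":{"plan":{"type":"array"}},"required":["plan"]}

```bash
mkdir -p pics; ls; cat > h.py <<'E'
from plant import manip
import numpy as np, cv2
def save(f,n): cv2.imwrite('pics/'+n,f['img'][:,:,::-1])
def ray(f,u,v):
    d=np.array([(u-f['cx'])/f['fx'],(v-f['cy'])/f['fy']]); s=d.copy()
    for _ in range(20): s=d/(1+f['k1']*(s@s))
    return np.array(f['rotation'])@np.array([s[0],-s[1],-1.0])
def onplane(f,u,v,z):
    r=ray(f,u,v); o=np.array(f['origin']); return o+r*(z-o[2])/r[2]
def bydepth(f,u,v):
    return np.array(f['origin'])+ray(f,u,v)*f['range_z'][int(v),int(u)]
def cloud(f):
    h,w=f['range_z'].shape; V,U=np.mgrid[:h,:w]
    d=np.stack([(U-f['cx'])/f['fx'],(V-f['cy'])/f['fy']],-1); s=d.copy()
    for _ in range(20): s=d/(1+f['k1']*(s**2).sum(-1,keepdims=True))
    r=np.concatenate([s[...,:1],-s[...,1:],-np.ones((h,w,1))],-1)@np.array(f['rotation']).T
    return np.array(f['origin'])+r*f['range_z'][...,None]
E
python3 - <<'E'
from h import *
for n in('top','scene'):
    f=manip.grab_frame(n); save(f,n+'0.png'); np.save(n+'0.npy',f,allow_pickle=True)
    print(n,f['origin'],np.round(f['rotation'],3),f['fx'],f['k1'])
print(manip.state())
E
```

```text
pics
top [4.35822760e-01 3.38900589e-04 1.42331495e+00] [-0.699 -0.019  0.027  0.714] 457.7519013385391 -0.015667722979703185
scene [ 0.8532019  -0.45857405  0.88213639] [0.91  0.283 0.088 0.29 ] 376.49423341869874 -0.05675777911934615
{'time': 0.1, 'joint_pos': array([ 1.04700459e+00,  5.32870940e-02,  1.61415694e+00,  1.12897911e-06,
        1.47600057e+00, -1.18982075e-01]), 'joint_vel': array([-9.52971138e-04, -2.48310991e-03, -3.85124712e-03, -1.24878611e-03,
       -1.39445400e-03, -3.22117665e-05]), 'joint_efforts': array([ 1.11659043e-03, -3.94899702e+01, -3.71365857e+01, -1.08859313e-04,
        3.79124001e-03,  3.44860268e-05]), 'tool_pos': array([0.24585751, 0.57399904, 0.23018813]), 'tool_rot': array([ 0.69246438,  0.14152546,  0.69287879, -0.14276769]), 'contact_force': array([-0.03447717, -0.26620014, -0.93346397]), 'ft_torque': array([-0.06120575,  0.01710742, -0.02932321]), 'gripper_width': 1.001987623009659}
```

View pics/top0.png

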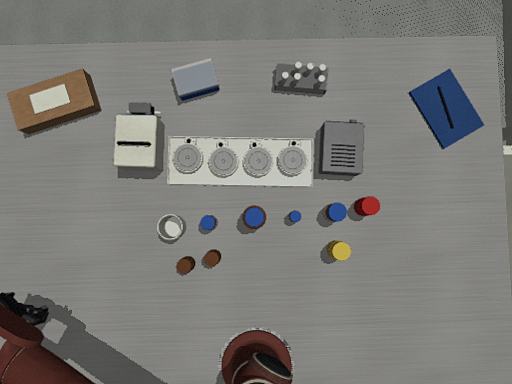

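View pics/scene0.png

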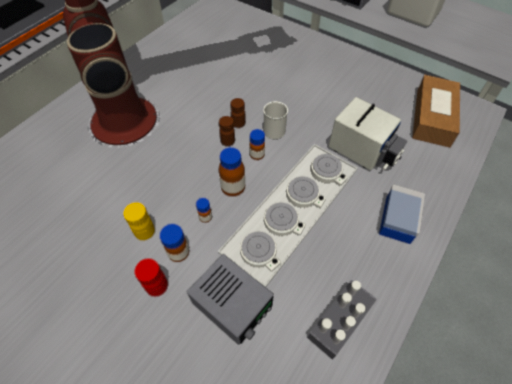

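The top view (up = +x, left = +y) shows the pump at (136,141), with its black handle and head, at the +y end of the row. The controller is at (341,148). The stirrers are at about (187,157), (222,160), (258,160) and (291,159).

Possible targets:
- **Blue caps:** (208,223) is probably bottle_50, (254,217) bottle_250, (295,216) bottle_25 and (337,212) bottle_100.
- **Look-alikes to leave:** brown at (186,265) and (212,258), red at (369,205), yellow at (340,251).
- **Bystander:** the beaker at (170,228).

```bash
cat > m.py <<'E'
from h import *
def blue(f,amin=20):
    hsv=cv2.cvtColor(f['img'],cv2.COLOR_RGB2HSV)
    m=cv2.inRange(hsv,(105,120,60),(125,255,255))
    n,l,st,c=cv2.connectedComponentsWithStats(m)
    return m,l,[(i,st[i],c[i]) for i in range(1,n) if st[i][4]>=amin]
E
python3 - <<'E'
from m import *
T=np.load('top0.npy',allow_pickle=True).item()
C=cloud(T)
m,l,cs=blue(T)
for i,s,c in cs:
    P=C[l==i]; z=np.percentile(P[:,2],90); Q=P[np.abs(P[:,2]-z)<.006]
    print('cap',np.round(c,1),s[4],'ztop',z.round(3),'mid',((Q.min(0)+Q.max(0))/2).round(4),'mean',Q.mean(0).round(4),'ext',np.ptp(Q,axis=0).round(3))
# stirrers: points 0.02-0.045 within windows
for u,v in((187,157),(222,160),(258,160),(291,159)):
    p=bydepth(T,u,v); 
    w=(np.hypot(C[...,0]-p[0],C[...,1]-p[1])<.052)&(C[...,2]>.022)&(C[...,2]<.045)
    Q=C[w]; (x,y),r=cv2.minEnclosingCircle(Q[:,:2].astype(np.float32))
    print('st',p.round(4),'mean',Q.mean(0).round(4),len(Q))
g=cv2.cvtColor(T['img'],cv2.COLOR_RGB2GRAY)
crop=g[130:190,160:320]; big=cv2.resize(crop,None,fx=4,fy=4,interpolation=cv2.INTER_CUBIC)
hc=cv2.HoughCircles(big,cv2.HOUGH_GRADIENT,1.0,100,param1=80,param2=20,minRadius=48,maxRadius=66)
for a,b,r in hc[0]:
    u,v=(a+.5)/4-.5+160,(b+.5)/4-.5+130
    print('hough',round(u,1),round(v,1),round(r/4,1),onplane(T,u,v,.033).round(4))
cv2.imwrite('pics/crop1.png',cv2.resize(T['img'][125:285,110:390,::-1],None,fx=2.8,fy=2.8,interpolation=cv2.INTER_CUBIC))
p=C[(C[...,2]>.06)&(C[...,0]>.3)&(C[...,0]<.5)]
for u,v in((170,228),(186,265),(212,258),(369,205),(340,251)): print(u,v,bydepth(T,u,v).round(3))
W=manip.grab_frame('wrist'); save(W,'w0.png'); print(W['origin'],W['rotation'].round(3),W['fx'])
E
```

```text
Traceback (most recent call last):
  File "h.py", line 16, in cloud
    r=np.concatenate([s[...,:1],-s[...,1:],-np.ones((h,w,1))],-1)@np.array(f['rotation']).T
      ~~~~~~~~~~~~~~~~~~~~~~~~~~~~~~~~~~~~~~~~~~~~~~~~~~~~~~~~~~~^~~~~~~~~~~~~~~~~~~~~~~~~~
ValueError: matmul: Input operand 1 has a mismatch in its core dimension 0, with gufunc signature (n?,k),(k,m?)->(n?,m?) (size 4 is different from 3)
```

```bash
cat >> h.py <<'E'
E
sed -i "s/np.array(f\['rotation'\])/R(f['rotation'])/g" h.py
sed -i "2a from scipy.spatial.transform import Rotation\ndef R(q): return Rotation.from_quat(np.roll(q,-1)).as_matrix()" h.py
cat > s1.py <<'E'
from m import *
T=np.load('top0.npy',allow_pickle=True).item()
C=cloud(T)
m,l,cs=blue(T)
for i,s,c in cs:
    P=C[l==i]; z=np.percentile(P[:,2],90); Q=P[np.abs(P[:,2]-z)<.006]
    print('cap',np.round(c,1),s[4],'ztop',z.round(3),'mid',((Q.min(0)+Q.max(0))/2).round(4),'mean',Q.mean(0).round(4),'ext',np.ptp(Q,axis=0).round(3))
for u,v in((187,157),(222,160),(258,160),(291,159)):
    p=bydepth(T,u,v)
    w=(np.hypot(C[...,0]-p[0],C[...,1]-p[1])<.052)&(C[...,2]>.022)&(C[...,2]<.045)
    Q=C[w]
    print('st',p.round(4),'mean',Q.mean(0).round(4),len(Q))
g=cv2.cvtColor(T['img'],cv2.COLOR_RGB2GRAY)
crop=g[130:190,160:320]; big=cv2.resize(crop,None,fx=4,fy=4,interpolation=cv2.INTER_CUBIC)
hc=cv2.HoughCircles(big,cv2.HOUGH_GRADIENT,1.0,100,param1=80,param2=20,minRadius=48,maxRadius=66)
for a,b,r in hc[0]:
    u,v=(a+.5)/4-.5+160,(b+.5)/4-.5+130
    print('hough',round(u,1),round(v,1),round(r/4,1),onplane(T,u,v,.033).round(4))
cv2.imwrite('pics/crop1.png',cv2.resize(T['img'][125:285,110:390,::-1],None,fx=2.8,fy=2.8,interpolation=cv2.INTER_CUBIC))
for u,v in((170,228),(186,265),(212,258),(369,205),(340,251)): print(u,v,bydepth(T,u,v).round(3))
W=manip.grab_frame('wrist'); save(W,'w0.png'); print(W['origin'],R(W['rotation']).round(3),W['fx'])
print('tool',R(manip.state()['tool_rot']).round(3))
E
python3 s1.py
```

```text
cap [446.7 108.1] 2874 ztop 0.017 mid [ 0.7837 -0.6191  0.0165] mean [ 0.7835 -0.6175  0.0139] ext [0.248 0.224 0.012]
cap [336.9 211.6] 271 ztop 0.108 mid [ 0.4636 -0.2434  0.1075] mean [ 0.4643 -0.2431  0.1057] ext [0.049 0.052 0.01 ]
cap [253.8 216.7] 287 ztop 0.147 mid [ 0.4527 -0.0034  0.1451] mean [ 0.4536 -0.0025  0.1439] ext [0.05  0.05  0.009]
cap [294.9 216.1] 99 ztop 0.077 mid [ 0.4537 -0.1243  0.0767] mean [ 0.4535 -0.1236  0.0747] ext [0.03  0.03  0.011]
cap [207.3 222.4] 166 ztop 0.094 mid [0.4404 0.133  0.0933] mean [0.4414 0.1326 0.0914] ext [0.038 0.04  0.01 ]
st [0.6414 0.1967 0.0347] mean [0.6419 0.197  0.0322] 707
st [0.6297 0.09   0.0362] mean [0.6289 0.0879 0.0326] 703
st [ 0.6271 -0.0197  0.0381] mean [ 0.627  -0.0179  0.0323] 703
st [ 0.6289 -0.1209  0.0324] mean [ 0.6279 -0.1234  0.0323] 703
hough 186.8 157.2 13.6 [0.6409 0.1977 0.033 ]
hough 222.8 162.2 15.2 [0.6231 0.0881 0.033 ]
hough 291.8 159.5 13.9 [ 0.6272 -0.1231  0.033 ]
hough 257.0 162.2 15.0 [ 0.621  -0.0166  0.033 ]
170 228 [0.426 0.257 0.001]
186 265 [0.319 0.196 0.086]
212 258 [0.338 0.12  0.091]
369 205 [ 0.48  -0.336  0.106]
340 251 [ 0.35  -0.248  0.105]
[0.17179476 0.60587381 0.37248223] [[ 0.394 -0.873 -0.287]
 [ 0.919  0.374  0.122]
 [ 0.001 -0.312  0.95 ]] 328.156327919799
tool [[-0.001  0.394  0.919]
 [-0.001  0.919 -0.394]
 [-1.    -0.002 -0.   ]]
```

View pics/crop1.png

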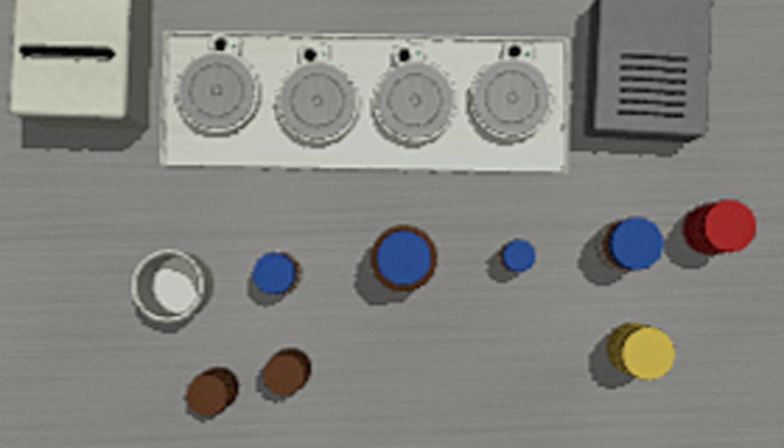

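The crop confirms the choice: four blue-capped amber bottles, increasing in size from (518,256), (275,272), (635,243) to (404,258). The red, yellow and brown items are excluded. Slots run from the pump (+y): (217,90), (317,100), (416,100), (512,97). I start with the 250 bottle.

Emit:
play_rows:
  plan:
    - [-70, -449, 417, 1.166, -1]
    - [-70, -449, 417, 1.166, -1]
    - [-70, -449, 417, 1.166, -1]
    - [-70, -449, 417, 1.166, -1]
    - [-70, -449, 417, 1.166, -1]
    - [-70, -449, 417, 1.166, -1]
    - [-70, -449, 417, 1.166, -1]
    - [-70, -449, 417, 1.166, -1]

```text
time: 1.15
tool_pos: [0.4136, 0.1049, 0.2882]
tool_rot: [0.5, 0.5, 0.5, -0.5]
contact_force: [0.9, 0.8, -0.1]
gripper_width: 1.002
```

Emit:
play_rows:
  plan:
    - [-10, 35, 95, 0, -1]
    - [-10, 35, 95, 0, -1]
    - [-10, 35, 95, 0, -1]
    - [-10, 35, 95, 0, -1]

```text
time: 1.65
tool_pos: [0.4482, 0.0121, 0.2976]
tool_rot: [0.5, 0.5, 0.5, -0.5]
contact_force: [-0.3, -0.0, -0.3]
gripper_width: 1.003
```

```bash
cat > s2.py <<'E'
from m import *
import sys
s=manip.state(); print(s['time'],s['tool_pos'].round(4),R(s['tool_rot']).round(3).tolist())
W=manip.grab_frame('wrist'); save(W,sys.argv[1]); np.save('w.npy',W,allow_pickle=True)
C=cloud(W); m,l,cs=blue(W,200)
for i,b,c in cs:
    P=C[l==i]; z=np.percentile(P[:,2],80); Q=P[np.abs(P[:,2]-z)<.005]
    print(c.round(),b[4],z.round(4),'mid',((Q.min(0)+Q.max(0))/2).round(4),'ext',np.ptp(Q,axis=0).round(3))
E
python3 s2.py w1.png
```

```text
1.65 [0.4482 0.0121 0.2976] [[-0.001, 1.0, 0.0], [0.001, 0.0, -1.0], [-1.0, -0.001, -0.001]]
[243.  36.] 1649 0.0914 mid [0.4385 0.1322 0.0898] ext [0.042 0.043 0.007]
[256. 182.] 2519 0.143 mid [ 0.4503 -0.0018  0.1414] ext [0.053 0.053 0.006]
[255. 256.] 629 0.0736 mid [ 0.4498 -0.1239  0.072 ] ext [0.032 0.033 0.007]
[261. 344.] 1228 0.104 mid [ 0.4601 -0.2355  0.1023] ext [0.053 0.038 0.006]
```

View pics/w1.png

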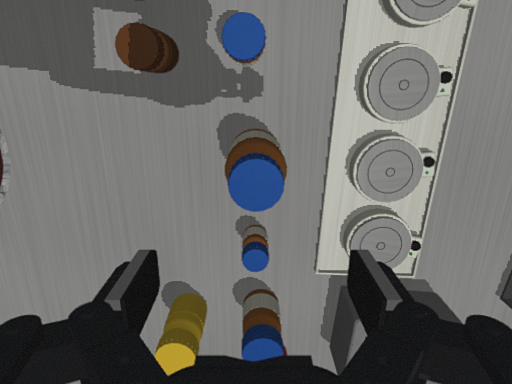

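The wrist view shows the 250 cap at (256,182), the 25 at (255,256), the 100 at (262,344) and the 50 at (243,36). Stirrer rings are at (404,85), (390,172) and (381,246). Wrist and top x differ by about 3 mm, so I use the mean.

Emit:
play_rows:
  plan:
    - [0, 4, 14, 0, -1]
    - [40, 4, 14, 0, -1]
    - [80, 4, 14, 0, -1]
    - [120, 4, 14, 0, -1]
    - [155, 4, 14, 0, -1]
    - [175, 4, 14, 0, -1]
    - [184, 4, 14, 0, -1]
    - [184, 4, 14, 0, -1]

```text
time: 2.7
tool_pos: [0.4524, -0.0021, 0.1139]
tool_rot: [0.5, 0.5, 0.5, -0.5]
contact_force: [-0.9, -0.2, -0.5]
gripper_width: 1.001
```

```bash
python3 - <<'E'
from h import *
W=np.load('w.npy',allow_pickle=True).item()
for u,v in((404,85),(390,172),(381,246)): print(onplane(W,u,v,.033).round(4),bydepth(W,u,v).round(4))
T=np.load('top0.npy',allow_pickle=True).item()
for x,y in ((217,90),(317,100),(416,100),(512,97)): print(onplane(T,110+(x+.5)/2.8-.5,125+(y+.5)/2.8-.5,.033).round(4))
print(manip.state()['tool_pos'])
E
```

```text
[0.6258 0.0865 0.033 ] [0.6262 0.0865 0.0322]
[ 0.6234 -0.0197  0.033 ] [ 0.6229 -0.0195  0.034 ]
[ 0.6246 -0.1256  0.033 ] [ 0.6249 -0.126   0.0323]
[0.6421 0.1964 0.033 ]
[0.6289 0.0875 0.033 ]
[ 0.6266 -0.0205  0.033 ]
[ 0.6277 -0.1256  0.033 ]
[ 0.45240657 -0.00214389  0.11389999]
```

Emit:
play_rows:
  plan:
    - [0, 0, 0, 0, 1]
    - [0, 0, 0, 0, 1]
    - [0, 0, 0, 0, 1]
    - [0, 0, 0, 0, 1]
    - [0, 0, 0, 0, 1]
    - [0, 0, 0, 0, 1]
    - [-10, 0, 0, 0, 1]
    - [-30, 0, 0, 0, 1]

```text
time: 3.7
tool_pos: [0.4514, -0.002, 0.1432]
tool_rot: [0.499, 0.499, 0.501, -0.501]
contact_force: [-0.1, 0.9, -2.1]
gripper_width: 0.615
```

Emit:
play_rows:
  plan:
    - [-40, 0, 0, 0, 1]
    - [-90, 20, 15, 0, 1]
    - [-90, 55, 39, 0, 1]
    - [-90, 95, 67, 0, 1]
    - [-90, 135, 96, 0, 1]
    - [-90, 165, 117, 0, 1]
    - [-90, 175, 124, 0, 1]
    - [-90, 175, 124, 0, 1]

```text
time: 4.7
tool_pos: [0.6273, -0.1262, 0.2335]
tool_rot: [0.499, 0.5, 0.5, -0.5]
contact_force: [-0.0, 0.4, -2.4]
gripper_width: 0.612
```

Emit:
play_rows:
  plan:
    - [30, -1, 0, 0, 1]
    - [55, -1, 0, 0, 1]
    - [72, -1, 0, 0, 1]
    - [80, -1, 0, 0, 1]
    - [83, -1, 0, 0, 1]
    - [84, -1, 0, 0, 1]
    - [84, -1, 0, 0, 1]
    - [84, -1, 0, 0, 1]

```text
time: 5.7
tool_pos: [0.6269, -0.1264, 0.1507]
tool_rot: [0.5, 0.5, 0.5, -0.5]
contact_force: [0.0, 0.8, -2.0]
gripper_width: 0.615
```

Emit:
play_rows:
  plan:
    - [1, 0, 0, 0, 1]
    - [2, 0, 0, 0, 1]
    - [2.5, 0, 0, 0, 1]
    - [3, 0, 0, 0, 1]
    - [3, 0, 0, 0, 1]
    - [3, 0, 0, 0, 1]

```text
time: 6.45
tool_pos: [0.6268, -0.1265, 0.1488]
tool_rot: [0.5, 0.5, 0.5, -0.5]
contact_force: [-4.2, 0.7, 6.2]
gripper_width: 0.612
```

Touched down; release.

Emit:
play_rows:
  plan:
    - [-0.5, 0, 0, 0, 0.2]
    - [-0.5, 0, 0, 0, -0.3]
    - [-0.5, 0, 0, 0, -1]
    - [-0.5, 0, 0, 0, -1]
    - [-0.5, 0, 0, 0, -1]
    - [-20, 0, 0, 0, -1]
    - [-60, 0, 0, 0, -1]
    - [-110, 0, 0, 0, -1]

```text
time: 7.45
tool_pos: [0.6261, -0.1261, 0.2585]
tool_rot: [0.5, 0.5, 0.5, -0.5]
contact_force: [0.6, 0.2, 0.8]
gripper_width: 1.003
```

Emit:
play_rows:
  plan:
    - [0, -50, 35, 0, -1]
    - [0, -95, 68, 0, -1]
    - [0, -135, 96, 0, -1]
    - [0, -158, 113, 0, -1]
    - [0, -164, 117, 0, -1]
    - [40, -164, 117, 0, -1]
    - [60, -164, 117, 0, -1]
    - [60, -164, 117, 0, -1]

```text
time: 8.45
tool_pos: [0.462, -0.2421, 0.1952]
tool_rot: [0.499, 0.5, 0.502, -0.5]
contact_force: [0.6, -0.6, 0.5]
gripper_width: 1.0
```

```bash
python3 s2.py w2.png
```

```text
8.45 [ 0.462  -0.2421  0.1952] [[-0.003, 1.0, 0.001], [0.002, 0.001, -1.0], [-1.0, -0.003, -0.002]]
[238.  28.] 1856 0.0743 mid [ 0.4505 -0.1253  0.0726] ext [0.033 0.033 0.007]
[251. 191.] 4034 0.105 mid [ 0.4597 -0.2441  0.1034] ext [0.053 0.053 0.007]
```

View pics/w2.png

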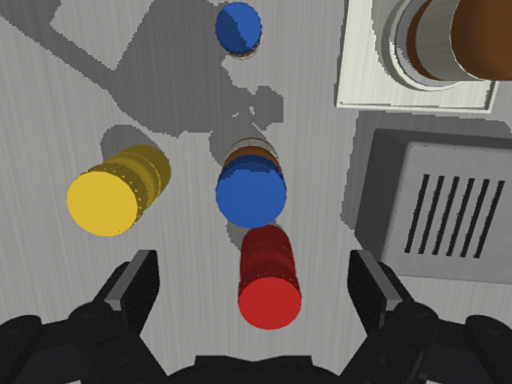

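The wrist view shows the 100 cap at (251,191) and the 250 standing on its stirrer at upper right. The red and yellow bottles are clear of the finger path.

Emit:
play_rows:
  plan:
    - [40, -1, 1.5, 0, -1]
    - [80, -1, 1.5, 0, -1]
    - [105, -1, 1.5, 0, -1]
    - [118, -1, 1.5, 0, -1]
    - [118, -1, 1.5, 0, -1]
    - [118, -1, 1.5, 0, -1]

```text
time: 9.25
tool_pos: [0.4627, -0.2455, 0.0809]
tool_rot: [0.501, 0.5, 0.499, -0.5]
contact_force: [0.6, 0.1, 0.9]
gripper_width: 0.998
```

Emit:
play_rows:
  plan:
    - [0, 0, 0, 0, 1]
    - [0, 0, 0, 0, 1]
    - [0, 0, 0, 0, 1]
    - [0, 0, 0, 0, 1]
    - [0, 0, 0, 0, 1]
    - [0, 0, 0, 0, 1]
    - [-10, 0, 0, 0, 1]
    - [-30, 0, 0, 0, 1]

```text
time: 10.25
tool_pos: [0.4605, -0.244, 0.1082]
tool_rot: [0.499, 0.5, 0.501, -0.5]
contact_force: [0.1, 0.5, -1.0]
gripper_width: 0.615
```

Emit:
play_rows:
  plan:
    - [-60, 0, 0, 0, 1]
    - [-110, 0, -20, 0, 1]
    - [-110, 0, -70, 0, 1]
    - [-110, 0, -125, 0, 1]
    - [-110, 0, -175, 0, 1]
    - [-110, 0, -210, 0, 1]
    - [-110, 0, -224, 0, 1]
    - [-110, 30, -224, 0, 1]

```text
time: 11.25
tool_pos: [0.491, -0.02, 0.2191]
tool_rot: [0.5, 0.5, 0.5, -0.5]
contact_force: [0.3, -0.1, -0.9]
gripper_width: 0.608
```

Emit:
play_rows:
  plan:
    - [0, 45, 0, 0, 1]
    - [0, 90, 0, 0, 1]
    - [0, 120, 0, 0, 1]
    - [0, 132, 0, 0, 1]
    - [0, 134, 0, 0, 1]
    - [0, 134, 0, 0, 1]

```text
time: 12.0
tool_pos: [0.6248, -0.0209, 0.219]
tool_rot: [-0.5, -0.5, -0.5, 0.5]
contact_force: [0.4, -0.3, -1.0]
gripper_width: 0.613
```

Grip was at about 0.078, so touchdown should come near 0.111 (108 mm down).

Emit:
play_rows:
  plan:
    - [40, 0, 0, 0, 1]
    - [70, 0, 0, 0, 1]
    - [90, 0, 0, 0, 1]
    - [100, 0, 0, 0, 1]
    - [104, 0, 0, 0, 1]
    - [105, 0, 0, 0, 1]
    - [105, 0, 0, 0, 1]
    - [105, 0, 0, 0, 1]

```text
time: 13.0
tool_pos: [0.626, -0.0208, 0.1149]
tool_rot: [0.5, 0.5, 0.5, -0.5]
contact_force: [0.1, 0.2, -2.0]
gripper_width: 0.616
```

Emit:
play_rows:
  plan:
    - [1, 0, 0, 0, 1]
    - [2, 0, 0, 0, 1]
    - [2.5, 0, 0, 0, 1]
    - [3, 0, 0, 0, 1]
    - [3, 0, 0, 0, 1]

```text
time: 13.62
tool_pos: [0.626, -0.0208, 0.1135]
tool_rot: [0.5, 0.5, 0.5, -0.5]
contact_force: [-5.1, 0.8, 9.4]
gripper_width: 0.609
```

Emit:
play_rows:
  plan:
    - [-0.8, 0, 0, 0, 0.2]
    - [-0.8, 0, 0, 0, -0.3]
    - [-0.8, 0, 0, 0, -1]
    - [-0.8, 0, 0, 0, -1]
    - [-0.8, 0, 0, 0, -1]
    - [-20, 0, 0, 0, -1]
    - [-60, 0, 0, 0, -1]
    - [-110, 0, 0, 0, -1]

```text
time: 14.62
tool_pos: [0.625, -0.0207, 0.2225]
tool_rot: [0.5, 0.5, 0.5, -0.5]
contact_force: [-0.1, 1.3, 1.0]
gripper_width: 1.002
```

Emit:
play_rows:
  plan:
    - [0, -50, -40, 0, -1]
    - [0, -95, -80, 0, -1]
    - [0, -140, -120, 0, -1]
    - [0, -175, -145, 0, -1]
    - [0, -186, -153, 0, -1]
    - [30, -186, -153, 0, -1]
    - [40, -186, -153, 0, -1]
    - [40, -186, -153, 0, -1]

```text
time: 15.62
tool_pos: [0.4396, 0.1318, 0.1807]
tool_rot: [-0.5, -0.5, -0.5, 0.501]
contact_force: [-0.8, -0.1, -0.3]
gripper_width: 1.005
```

```bash
python3 s2.py w3.png
```

```text
15.625 [0.4396 0.1318 0.1807] [[-0.001, 1.0, -0.001], [-0.0, -0.001, -1.0], [-1.0, -0.001, 0.0]]
[252. 188.] 2623 0.091 mid [0.4382 0.1327 0.0895] ext [0.041 0.042 0.007]
```

View pics/w3.png

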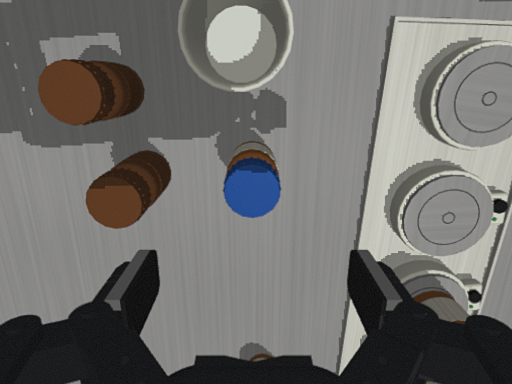

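The wrist view shows the 50 cap at (252,188). The brown look-alikes at (70,92) and (115,203) and the beaker at (236,45) are clear. Stirrer rings are at (448,218) and (489,98).

Emit:
play_rows:
  plan:
    - [40, -0.5, -1, 0, -0.8]
    - [80, -0.5, -1, 0, -0.8]
    - [105, -0.5, -1, 0, -0.8]
    - [117, -0.5, -1, 0, -0.8]
    - [117, -0.5, -1, 0, -0.8]
    - [117, -0.5, -1, 0, -0.8]

```text
time: 16.42
tool_pos: [0.4404, 0.1334, 0.0657]
tool_rot: [0.501, 0.501, 0.499, -0.499]
contact_force: [-0.0, 0.8, -1.0]
gripper_width: 0.901
```

Emit:
play_rows:
  plan:
    - [0, 0, 0, 0, 1]
    - [0, 0, 0, 0, 1]
    - [0, 0, 0, 0, 1]
    - [0, 0, 0, 0, 1]
    - [0, 0, 0, 0, 1]
    - [0, 0, 0, 0, 1]
    - [-10, 0, 0, 0, 1]
    - [-30, 0, 0, 0, 1]

```text
time: 17.42
tool_pos: [0.4379, 0.1331, 0.0935]
tool_rot: [-0.499, -0.499, -0.501, 0.501]
contact_force: [-0.6, 0.0, 0.3]
gripper_width: 0.483
```

```bash
python3 - <<'E'
from h import *
W=np.load('w.npy',allow_pickle=True).item()
for u,v in((448,218),(489,98)): print(onplane(W,u,v,.033).round(4))
E
```

```text
[0.6251 0.0864 0.033 ]
[0.639  0.1968 0.033 ]
```

Emit:
play_rows:
  plan:
    - [-50, 0, 0, 0, 1]
    - [-90, 20, 5, 0, 1]
    - [-90, 70, 17, 0, 1]
    - [-90, 120, 30, 0, 1]
    - [-90, 165, 40, 0, 1]
    - [-90, 185, 46, 0, 1]
    - [-90, 188, 46, 0, 1]
    - [-90, 188, 46, 0, 1]

```text
time: 18.42
tool_pos: [0.6264, 0.0875, 0.1838]
tool_rot: [0.5, 0.5, 0.5, -0.5]
contact_force: [-0.1, 0.3, -0.6]
gripper_width: 0.485
```

Emit:
play_rows:
  plan:
    - [30, 0, 0.5, 0, 1]
    - [55, 0, 0.5, 0, 1]
    - [72, 0, 0.5, 0, 1]
    - [80, 0, 0.5, 0, 1]
    - [83, 0, 0.5, 0, 1]
    - [83, 0, 0.5, 0, 1]
    - [83, 0, 0.5, 0, 1]

```text
time: 19.3
tool_pos: [0.6277, 0.0867, 0.1021]
tool_rot: [0.5, 0.5, 0.5, -0.5]
contact_force: [-1.5, 0.4, 0.0]
gripper_width: 0.49
```

Emit:
play_rows:
  plan:
    - [1, 0, 0, 0, 1]
    - [2, 0, 0, 0, 1]
    - [3, 0, 0, 0, 1]
    - [3.5, 0, 0, 0, 1]
    - [3.5, 0, 0, 0, 1]

```text
time: 19.92
tool_pos: [0.6271, 0.0868, 0.0983]
tool_rot: [0.5, 0.5, 0.5, -0.5]
contact_force: [-2.8, -0.2, 4.6]
gripper_width: 0.484
```

Emit:
play_rows:
  plan:
    - [-0.5, 0, 0, 0, 0.3]
    - [-0.5, 0, 0, 0, -0.2]
    - [-0.5, 0, 0, 0, -1]
    - [-0.5, 0, 0, 0, -1]
    - [-0.5, 0, 0, 0, -1]
    - [-20, 0, 0, 0, -1]
    - [-60, 0, 0, 0, -1]
    - [-110, 0, 0, 0, -1]

```text
time: 20.92
tool_pos: [0.6265, 0.0867, 0.209]
tool_rot: [-0.5, -0.5, -0.5, 0.5]
contact_force: [0.6, 0.4, 0.2]
gripper_width: 1.001
```

Emit:
play_rows:
  plan:
    - [0, -40, 45, 0, -1]
    - [0, -80, 90, 0, -1]
    - [0, -115, 135, 0, -1]
    - [0, -150, 180, 0, -1]
    - [0, -175, 210, 0, -1]
    - [20, -175, 211, 0, -1]
    - [40, -175, 211, 0, -1]
    - [40, -175, 211, 0, -1]

```text
time: 21.92
tool_pos: [0.4512, -0.1232, 0.1658]
tool_rot: [0.499, 0.5, 0.501, -0.5]
contact_force: [-0.5, 0.4, 0.1]
gripper_width: 0.999
```

```bash
python3 s2.py w4.png
```

```text
21.925 [ 0.4512 -0.1232  0.1658] [[-0.003, 1.0, 0.001], [0.002, 0.001, -1.0], [-1.0, -0.003, -0.002]]
[252. 191.] 1640 0.074 mid [ 0.4504 -0.1245  0.0723] ext [0.033 0.034 0.006]
```

Emit:
play_rows:
  plan:
    - [40, -0.5, 1, 0, -0.6]
    - [80, -0.5, 1, 0, -0.6]
    - [105, -0.5, 1, 0, -0.6]
    - [117, -0.5, 1, 0, -0.6]
    - [117, -0.5, 1, 0, -0.6]
    - [117, -0.5, 1, 0, -0.6]

```text
time: 22.72
tool_pos: [0.4528, -0.1256, 0.0522]
tool_rot: [0.501, 0.5, 0.499, -0.5]
contact_force: [-0.4, 0.7, 0.7]
gripper_width: 0.804
```

Emit:
play_rows:
  plan:
    - [0, 0, 0, 0, 0]
    - [0, 0, 0, 0, 1]
    - [0, 0, 0, 0, 1]
    - [0, 0, 0, 0, 1]
    - [0, 0, 0, 0, 1]
    - [0, 0, 0, 0, 1]
    - [-10, 0, 0, 0, 1]
    - [-30, 0, 0, 0, 1]

```text
time: 23.72
tool_pos: [0.4506, -0.1248, 0.08]
tool_rot: [0.499, 0.5, 0.501, -0.5]
contact_force: [0.8, -0.0, -0.4]
gripper_width: 0.379
```

Emit:
play_rows:
  plan:
    - [-50, 0, 0, 0, 1]
    - [-100, 0, -20, 0, 1]
    - [-135, 15, -55, 0, 1]
    - [-135, 40, -105, 0, 1]
    - [-135, 70, -155, 0, 1]
    - [-135, 100, -205, 0, 1]
    - [-135, 130, -250, 0, 1]
    - [-135, 155, -285, 0, 1]

```text
time: 24.72
tool_pos: [0.6071, 0.1618, 0.2155]
tool_rot: [0.5, 0.5, 0.5, -0.5]
contact_force: [-0.3, -0.4, -0.2]
gripper_width: 0.378
```

Emit:
play_rows:
  plan:
    - [0, 20, -22, 0, 1]
    - [0, 32, -34, 0, 1]
    - [0, 35, -36, 0, 1]
    - [0, 35, -36, 0, 1]
    - [0, 35, -36, 0, 1]

```text
time: 25.35
tool_pos: [0.6411, 0.1952, 0.2156]
tool_rot: [-0.5, -0.5, -0.5, 0.5]
contact_force: [-0.2, 0.0, -0.4]
gripper_width: 0.372
```

Emit:
play_rows:
  plan:
    - [45, -0.5, -1.5, 0, 1]
    - [85, -0.5, -1.5, 0, 1]
    - [110, -0.5, -1.5, 0, 1]
    - [122, -0.5, -1.5, 0, 1]
    - [126, -0.5, -1.5, 0, 1]
    - [127, -0.5, -1.5, 0, 1]
    - [127, -0.5, -1.5, 0, 1]
    - [127, -0.5, -1.5, 0, 1]

```text
time: 26.35
tool_pos: [0.6416, 0.1974, 0.0897]
tool_rot: [0.5, 0.5, 0.5, -0.499]
contact_force: [-0.2, 0.5, -0.1]
gripper_width: 0.375
```

Emit:
play_rows:
  plan:
    - [1, 0, 0, 0, 1]
    - [2, 0, 0, 0, 1]
    - [3, 0, 0, 0, 1]
    - [3, 0, 0, 0, 1]
    - [3, 0, 0, 0, 1]

```text
time: 26.98
tool_pos: [0.641, 0.1973, 0.0855]
tool_rot: [-0.5, -0.5, -0.5, 0.5]
contact_force: [0.1, 0.3, -0.9]
gripper_width: 0.379
```

No contact yet; keep creeping down.

Emit:
play_rows:
  plan:
    - [0.5, 0, 0, 0, 1]
    - [1, 0, 0, 0, 1]
    - [1.5, 0, 0, 0, 1]
    - [1.5, 0, 0, 0, 1]

```text
time: 27.48
tool_pos: [0.6411, 0.1973, 0.0848]
tool_rot: [0.5, 0.5, 0.5, -0.5]
contact_force: [-2.1, -0.0, 3.8]
gripper_width: 0.379
```

Contact. Release, go up, and back off to clear the view.

Emit:
play_rows:
  plan:
    - [-0.3, 0, 0, 0, 0.4]
    - [-0.3, 0, 0, 0, 0]
    - [-0.3, 0, 0, 0, -1]
    - [-0.3, 0, 0, 0, -1]
    - [-0.3, 0, 0, 0, -1]
    - [-20, 0, 0, 0, -1]
    - [-70, 0, 0, 0, -1]
    - [-130, 0, 0, 0, -1]

```text
time: 28.48
tool_pos: [0.6404, 0.1971, 0.2155]
tool_rot: [-0.5, -0.5, -0.5, 0.5]
contact_force: [0.7, 0.6, 0.4]
gripper_width: 0.996
```

Emit:
play_rows:
  plan:
    - [-20, -40, 0, 0, -1]
    - [-40, -90, 0, 0, -1]
    - [-60, -140, 0, 0, -1]
    - [-60, -190, 0, 0, -1]
    - [-60, -215, 0, 0, -1]
    - [-60, -220, 0, 0, -1]
    - [-60, -220, 0, 0, -1]

```text
time: 29.35
tool_pos: [0.4215, 0.1973, 0.2752]
tool_rot: [0.5, 0.501, 0.5, -0.499]
contact_force: [0.0, 0.1, 0.5]
gripper_width: 1.003
```

```bash
python3 - <<'E'
from m import *
print(manip.state()['time'],manip.state()['tool_pos'])
T=manip.grab_frame('top'); S=manip.grab_frame('scene'); save(S,'scene1.png')
cv2.imwrite('pics/crop2.png',cv2.resize(T['img'][110:290,110:390,::-1],None,fx=2.8,fy=2.8,interpolation=cv2.INTER_CUBIC))
C=cloud(T); m,l,cs=blue(T)
for i,s,c in cs:
    P=C[l==i]; z=np.percentile(P[:,2],90)
    if z>.05: print(c.round(1),s[4],z.round(3),onplane(T,*c,z-.004).round(4))
E
```

```text
29.35 [0.42151999 0.19732974 0.27515208]
[297.1 152.8] 295 0.179 [ 0.6258 -0.1258  0.1755]
[258.4 155.9] 276 0.141 [ 0.6251 -0.0197  0.1373]
[183.4 153.7] 109 0.11 [0.6407 0.1969 0.1062]
[221.5 156.7] 172 0.127 [0.6272 0.0858 0.123 ]
```

View pics/crop2.png

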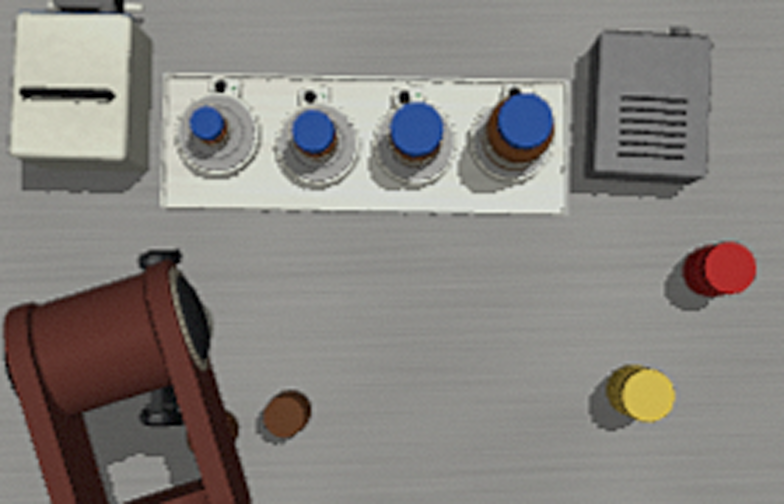

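View pics/scene1.png

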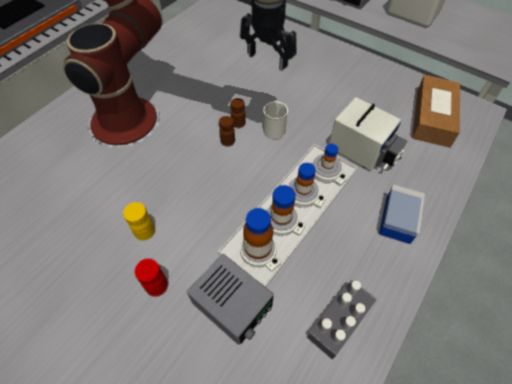

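The top crop shows the caps over the stirrers at (207,123), (313,131), (417,129) and (525,120), smallest next to the pump. In the scene view all four stand upright and the beaker at (275,120) is where it was.

```bash
python3 -c "
from plant import manip; print(manip.job_done())"
```

```text
the job is handed in; nothing more can be done
None
```

The four amber bottles stand upright on the stirrers in size order from the pump: 25, 50, 100, then 250 at the far end by the controller. I handed the job in at about 29 s.

- **Placement:** a last look with the top camera put every cap within about 2 mm of the stirrer centre I had measured. The top and wrist cameras disagreed by about 3 mm in x, so I aimed at the mean of the two.
- **Force:** each bottle was lowered until it touched, and the highest reading after a touch-down was under 11 N.
- **Other objects:** in the scene picture the beaker and the red, yellow and brown look-alikes look unmoved. I checked these by eye only, and in the top view the arm hid the beaker and most of one brown bottle.
- **Robot:** the gripper was open and clear of everything when I handed in.

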